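# Unlock the medicine tray and stack it on the carrier

## Robot

A 7-joint arm with a two-finger parallel gripper is mounted at the origin on a cart in front of the work surface, level with it; the furniture and walls round the work are solid. World frame = base frame: x ahead of the robot, y to its left, z up, the work surface at z = 0. Lengths are in mm, angles in rad, forces in N, time in s.
With the tool pointing down it reaches from about 425 to 875 mm from the base axis. Payload 9.9 kg.
Tool frame: the origin (TCP) lies at the very end of the fingers, on their centre line; the grasp point (between the pads) lies 19 mm behind it; z points along the fingers, y is the line along which they close (so a half turn about z gives the same grasp; the last joint's range is limited). The gripper opens to 85 mm and grips with 20 to 120 N. Pads are 22 mm wide; open, the fingers measure 114 mm over their backs; the gripper's body (76 mm by 85 mm) begins 54 mm behind the grasp point. The pads swing forward as they close: fully open they stand 13 mm farther back than shut.
Start: joints at [-1.337, 0.576, 0.025, 1.437, -0.015, 1.129, -0.057], TCP at [210.915, 641.205, 231.289] pointing down, gripper open.
Joint ranges: [-2.76, 2.76], [-0.34, 2.15], [-1.52, 1.57], [0.19, 2.46], [-1.09, 4.23], [0.17, 1.99], [-2.82, 2.82]. Speed limits (rad/s): [2.22, 2.22, 3.01, 3.01, 3.14, 3.14, 3.14].

## Interface

Orientations are given as a rotation vector (axis times angle).
In Python, from plant import * gives the robot as it stands.
- The arm moves only by the tool drive_tool, never from a script. Its argument "moves" is a list that holds one entry, the list of rows, each a list of 5 numbers: the shift along the world's x, y, z normalised to -1 to 1, where 1 is 0.2 m, then the turn about the world's z normalised to -1 to 1, where 1 is pi/4 rad, then the closure, from -1 (fully open) to 1 (shut). A call has exactly 8 rows; each row is the pose to reach, as a shift and turn from the pose commanded when the call began; what a row does not reach only later rows make up. A row lasts 1/8 s, in which the tool goes at most 62.5 mm and 10.7 degrees, less where a joint would pass 70% of its speed; a pose out of reach is approached as far as the arm can. A call with a number of a shift or a turn outside -1 to 1 is refused whole. A call with a gripper value outside its range is refused whole. The fingers move at their own pace and stop on an object; the grip force is fixed at half the most. Time passes only in rows, so rows that repeat a pose let the fingers close, or fill a call up. It gives the time, the measured TCP pose, the force, the opening and the grip force at its end, in the units of the state.
- observe(): the state, without advancing time (a new reading comes with each control period).
- capture(name): name is "side" or "top"; returns a dict with "image" (384x512x3 uint8, blue, green, red), "fx", "fy", "cx", "cy" (pixels), "rvec" (rotation vector, rad) and "tvec" (3), from world to camera coordinates, as OpenCV has them. Camera axes: x right, y down, z forward; pixel columns grow to the right and rows downward; lengths in mm; the calibration is good to about 2 mm. A picture is of the moment at which its call begins. There is no depth.
- close_job(): hands the job in; it is judged then, once.
Trained networks look in a picture, given as the dict that the camera call returned (one of the last four; its "shot" number tells which), for a name from the list of things; names that differ only in an ending like _2 or _b are one class to them, and where a whole thing is asked for, a point or a joint stands for the part that bears it (a point fixed in the world has none). Each returns a list of dicts, best first, with "confidence" (0 to 1); they miss things now and then, are a little off and sometimes report something else, mostly with a low value. They report only what shows in the picture. A call takes as long as a camera call.
- recognise(thing, picture): "location" ([x, y, z] in mm, in world coordinates, good to about 4 mm: the middle of the surface that is visible of it).
- masks_of(thing, picture): "region" (384x512 bool, what is visible of it).
The state is a dict: "t": time; "q": joint angles; "joint_vel": joint speeds; "tau": joint torques, N m; "eef_pos": TCP position; "tcp_rot": TCP orientation; "contact_force": force on the tool from outside, world axes, zero at the start; "torque": the same for the moment, N m; "gripper_width": opening from 0.0 (shut) to 1.0 (fully open); "finger_force": force on a finger pad.
Only numpy, scipy, OpenCV 4.12 (cv2) and the standard library are available. Lean on these libraries where they do the work, as an engineer would, in place of code of your own. Each camera call takes 0.05 s, during which the arm holds its last target. There are 200 camera calls.

## Task

Roll the three thumbwheels of the lock to the code 4-6-2 (left to right seen from the robot, the digit uppermost on each wheel counts), then slide the button beside them towards the robot as far as it goes, so that the bolt lets go of the medicine tray. Lift the tray off its dock by its handle, keep it level, and lower it onto the carrier tray so that its four corner lugs drop into the carrier's sockets and it sits fully down. Leave the wheels on the code and the bolt drawn back, and do not disturb the two bottles, the cartons and the tape roll standing round about.

Things in the scene. Friction and masses are not known exactly. Their poses are not given: they have to be found in the camera images.
- dock_bay (a point): Dock, fixed, 158 mm deep (x), 136 mm wide (y), turned and placed differently each time. This point: centre of the bay the tray rests on, 12 mm above the cabinet; x to the dock's back (away from the robot), y left, z up. Its lock head, x -110 to -50 mm from here, top face 46 mm above the cabinet, holds three wheels (tops at x -83, y +46, +14, -18 mm) and the slide button (x -69, y -50).
- wheel_left_top (a point): Highest point of the left wheel's rim, 60 mm above the cabinet, 14 mm above the lock head's top face; axes as the dock. Neighbouring wheels are 32 mm apart, with 16 mm of free width between them.
- wheel_mid_top (a point): Highest point of the middle wheel's rim (as for the left wheel).
- wheel_right_top (a point): Highest point of the right wheel's rim (as for the left wheel); the slide button begins 21 mm to its right.
- wheel_left (a joint): Left thumbwheel: black drum, 44 mm in diameter, 16 mm wide, axle along dock y, white numerals 0-9 round the rim. Value in rad: digit uppermost = value/0.6283; grows as the wheel's top rolls along dock +x (away from the robot), 13.8 mm of rim per digit. Light (under 0.03 N m); a click stop centres it on the nearest digit when let go. Stops at 0 and 9. A fingertip pressed on top and drawn along x rolls it.
- wheel_mid (a joint): Middle thumbwheel: black drum, 44 mm in diameter, 16 mm wide, axle along dock y, white numerals 0-9 round the rim. Value in rad: digit uppermost = value/0.6283; grows as the wheel's top rolls along dock +x (away from the robot), 13.8 mm of rim per digit. Light (under 0.03 N m); a click stop centres it on the nearest digit when let go. Stops at 0 and 9. A fingertip pressed on top and drawn along x rolls it.
- wheel_right (a joint): Right thumbwheel: black drum, 44 mm in diameter, 16 mm wide, axle along dock y, white numerals 0-9 round the rim. Value in rad: digit uppermost = value/0.6283; grows as the wheel's top rolls along dock +x (away from the robot), 13.8 mm of rim per digit. Light (under 0.03 N m); a click stop centres it on the nearest digit when let go. Stops at 0 and 9. A fingertip pressed on top and drawn along x rolls it.
- bolt (a joint): Travel of the bolt in m: 0 = out, its two steel tongues lie over the tray's front wall and hold it; 0.012 = fully drawn back along dock -x (towards the robot), tray free. The wheels block it until all three show the code; resistance then about 2 N, it stays where it is left, and while it is drawn back the wheels are held on the code.
- button (a point): Middle of the bolt's slide button, a black ridge 8 mm thick (x), 22 mm wide (y), from 46 to 61 mm above the cabinet; moves with the bolt; axes as the dock. Behind it (+x) the head's face (46 mm high) is free for 15 mm, then comes the lower tray: front wall 34 mm high, vials 51 mm high from 45 mm behind this point, handle 88 mm high from 63 mm behind.
- tray_seat (a point): Loose medicine tray, grey, 92 (x) by 128 mm (y), walls 22 mm high, vials in foam fixed in it, 0.2 to 0.45 kg. This point: centre of its flat underside, z up; four lugs 12 mm in diameter, 8 mm long, tapered at the foot, stick out below at x +-34, y +-52 mm. It starts seated on the dock, this point on dock_bay, in the same sockets as the carrier's.
- tray_handle (a point): Middle of the tray's carrying handle, 71 mm above the tray's underside: a level bar along the tray's y axis, 12 mm thick (x), 10 mm high, 94 mm free between its two posts. Grasp it from above across x; the vials below end 32 mm under this point.
- carrier_seat (a point): Carrier: loose grey open tray, 98 (x) by 134 mm (y), 34 mm high, 0.7 kg, a small tape roll (19 mm high) on its floor. This point: centre of its rim plane, 34 mm above the cabinet; z up. Four square sockets 16 mm wide, 9 mm deep, open upwards at x +-34, y +-52 mm. Seated, the tray's underside rests on the rim and tray_seat coincides with this point (either way round).
- bottle_1: Bystander: pump bottle 48x75x187 mm, origin at the centre of its foot; leave it alone.
- alcohol_bottle: Bystander: small bottle with a blue cap, 41 mm wide, 92 mm high, standing close behind the carrier (its axis 86 to 102 mm from the carrier's middle); origin at the centre of its foot; leave it alone.
- box_1: Bystander: the left one of the two printed cartons, 35x92x71 mm, origin at the centre of its foot; leave it alone.
- box_2: Bystander: the right one of the two printed cartons, 32x90x77 mm, origin at the centre of its foot; leave it alone.
- tape_roll_1: Bystander: the larger roll of white tape, 50 mm wide, 26 mm high, origin at the centre of its foot; leave it alone.

How it is judged:
By the outcome, as a careful person would: the job done as asked, in the order asked, and still so for the second after the job is handed in, with the robot touching nothing.
It also fails if it takes over 58 s, if anything falls off the work surface, if the arm or the gripper's body presses on something with over 40 N, if the wrist force passes 120 N, or if a joint passes its speed limit or range.

## Working session

There is one attempt and no reset: what is moved stays moved. The work goes in short steps, Python scripts to look and compute and a tool call to move; the robot and the scene stay as the last step left them, time stands still between calls to the robot, and variables do not carry over. Pictures are saved under pics/ and viewed, at most 10 in all, crops included, and the job is handed in when it is done.

Besides the shell and the picture viewer there is one more tool, called by a JSON object that holds its "name" and its "arguments", one argument or row to a line. drive_tool: Moves the arm, as the interface text tells. Its arguments: {"type":"object","properties":{"moves":{"type":"array"}},"required":["moves"]}

```bash
ls; mkdir -p pics
cat > h.py <<'E'
from plant import *
import numpy as np, cv2
def ray(p,u,v):
    R=cv2.Rodrigues(np.array(p["rvec"],float))[0]; t=np.array(p["tvec"],float).ravel()
    d=R.T@np.array([(u-p["cx"])/p["fx"],(v-p["cy"])/p["fy"],1]); return -R.T@t,d
def atz(p,u,v,z):
    c,d=ray(p,u,v); return c+d*(z-c[2])/d[2]
def proj(p,X):
    K=np.array([[p["fx"],0,p["cx"]],[0,p["fy"],p["cy"]],[0,0,1]],float)
    return cv2.projectPoints(np.array(X,float).reshape(-1,1,3),np.array(p["rvec"],float),np.array(p["tvec"],float),K,None)[0].reshape(-1,2)
E
python3 - <<'E'
from h import *
np.set_printoptions(precision=1,suppress=True)
T=capture("top");S=capture("side")
cv2.imwrite("pics/a.png",np.vstack([T["image"],S["image"]])[:, :])
cv2.imwrite("pics/top.png",cv2.resize(T["image"],(800,600)));cv2.imwrite("pics/side.png",cv2.resize(S["image"],(800,600)))
for n,p in(("T",T),("S",S)):
    print(n,ray(p,p["cx"],p["cy"]),p["fx"])
    for th in["dock_bay","wheel_left_top","wheel_mid_top","wheel_right_top","button","tray_handle","tray_seat","carrier_seat","bottle_1","alcohol_bottle","box_1","box_2","tape_roll_1"]:
        try: print(th,[(np.round(r["location"]),round(r["confidence"],2)) for r in recognise(th,p)][:3])
        except Exception as e: print(th,e)
o=observe();print({k:np.round(o[k],3) for k in o})
E
```

```text
pics
T (array([385.6, 114.9, 903. ]), array([ 0.2, -0. , -1. ])) 367.91091329947267
dock_bay [(array([444., 217.,  45.]), 0.9), (array([472., 194.,  38.]), 0.6), (array([447., 201.,  59.]), 0.46)]
wheel_left_top [(array([446., 219.,  44.]), 0.93)]
wheel_mid_top [(array([442., 218.,  49.]), 0.65)]
wheel_right_top [(array([446., 214.,  48.]), 0.66)]
button []
tray_handle [(array([516., 242.,  29.]), 0.55)]
tray_seat [(array([519., 246.,  29.]), 0.62)]
carrier_seat [(array([575.,  10.,   5.]), 0.75)]
bottle_1 [(array([682., 172., 117.]), 0.88), (array([699., 255.,  51.]), 0.5)]
alcohol_bottle [(array([656.,  68.,  90.]), 0.42)]
box_1 [(array([678., 302.,  46.]), 0.82), (array([698., 252.,  48.]), 0.72)]
box_2 [(array([678., 302.,  46.]), 0.82), (array([698., 252.,  48.]), 0.72)]
tape_roll_1 [(array([745.,  72.,  24.]), 0.85), (array([445., 216.,  48.]), 0.17)]
S (array([ 370.4, -622.1,  487.4]), array([ 0.2,  0.9, -0.5])) 448.8927404160774
dock_bay [(array([446., 181.,  38.]), 0.73)]
wheel_left_top [(array([450., 187.,  38.]), 0.8), (array([446., 197.,  55.]), 0.15)]
wheel_mid_top [(arr
[... 431 characters left out ...]
.41)]
box_1 [(array([670., 235.,  43.]), 0.64), (array([656., 297.,  44.]), 0.6), (array([435., 229.,  56.]), 0.33)]
box_2 [(array([670., 235.,  43.]), 0.64), (array([656., 297.,  44.]), 0.6), (array([435., 229.,  56.]), 0.33)]
tape_roll_1 [(array([740.,  60.,  25.]), 0.98)]
{'t': np.float64(1.4), 'q': array([-1.3,  0.6,  0. ,  1.4, -0. ,  1.1, -0.1]), 'joint_vel': array([ 0., -0., -0., -0., -0., -0.,  0.]), 'tau': array([ -0. , -76.5,   2.2, -28.6,   0. ,   0. ,   0. ]), 'eef_pos': array([210.9, 641.2, 231.3]), 'tcp_rot': array([ 0.5,  3.1, -0. ]), 'contact_force': array([-0.4, -1. , -0.8]), 'torque': array([ 0., -0., -0.]), 'finger_force': np.float64(0.0), 'gripper_width': np.float64(1.0)}
```

View pics/top.png

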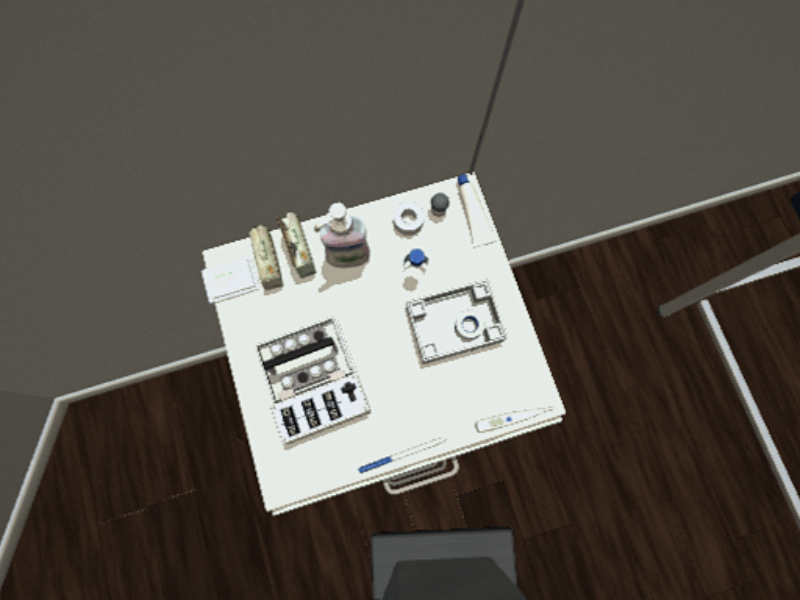

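View pics/side.png

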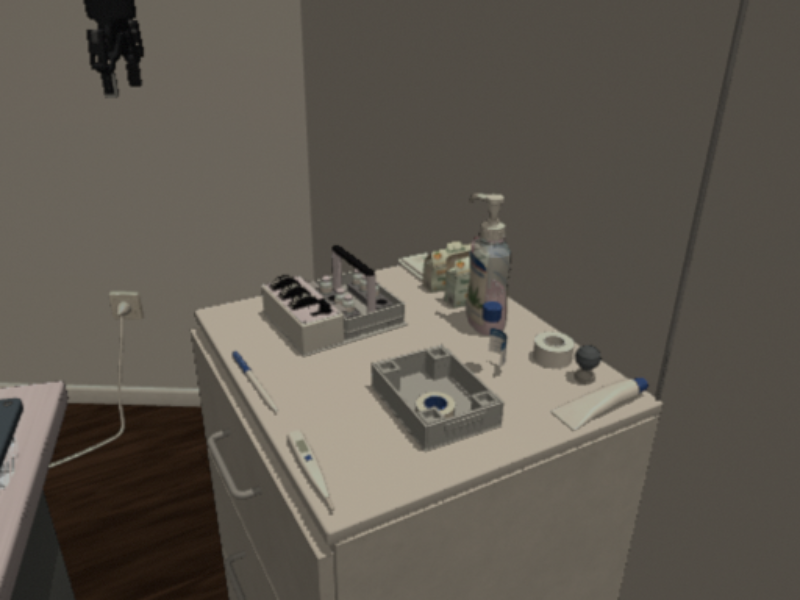

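Run:
```python
import cv2,numpy as np
I=cv2.imread("pics/a.png");T=I[:384];S=I[384:]
z=lambda im,x,y,w,h,s:cv2.resize(im[y:y+h,x:x+w],(w*s,h*s),interpolation=cv2.INTER_CUBIC)
cv2.imwrite("pics/c1.png",np.hstack([z(T,160,198,80,90,5),z(T,255,172,80,90,5)]))
cv2.imwrite("pics/c2.png",np.hstack([z(S,160,150,110,85,4),z(S,230,210,90,85,4)]))
cv2.imwrite("pics/c3.png",z(T,170,238,66,48,12))
```

```text
(no output)
```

View pics/c1.png

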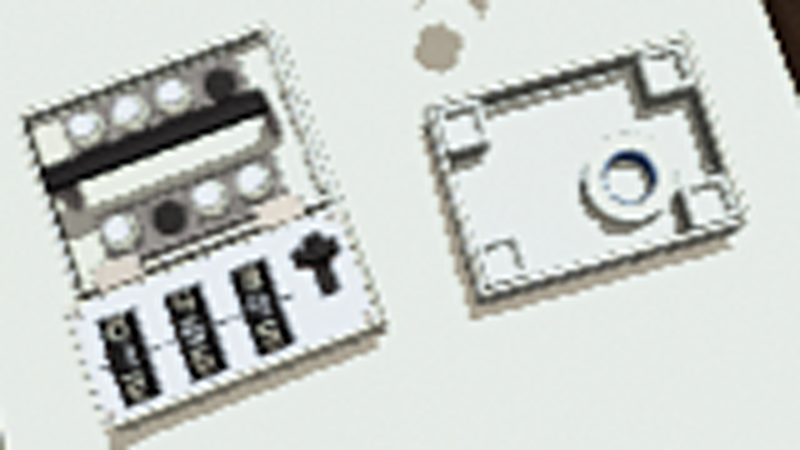

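View pics/c2.png

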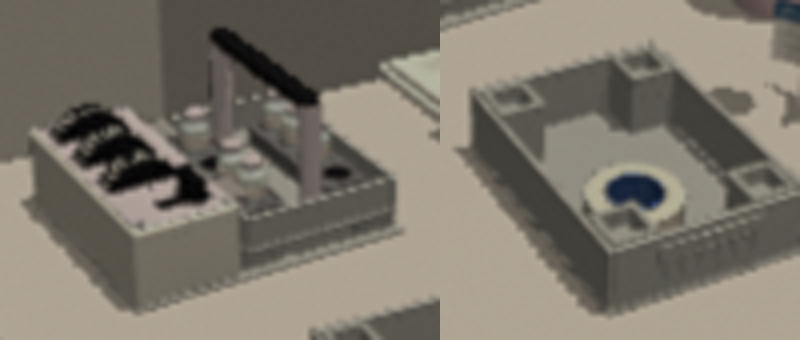

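View pics/c3.png

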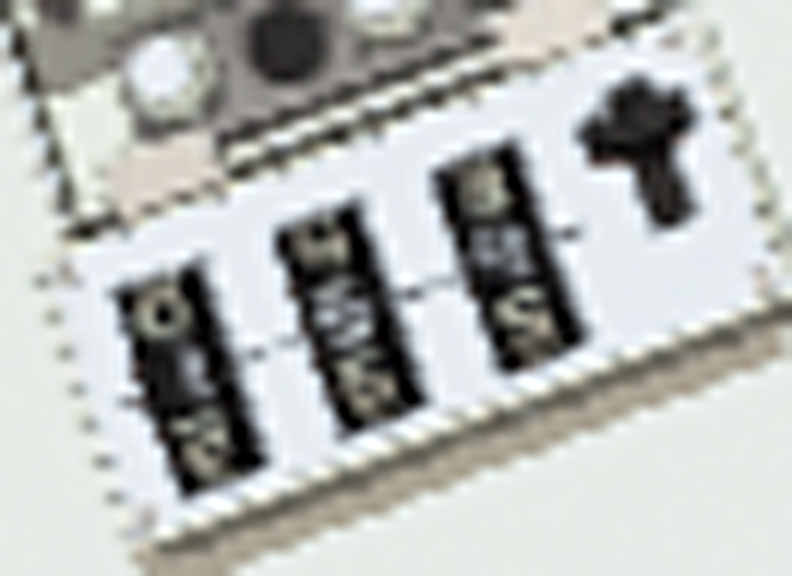

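The top and side pictures show the dock at about (215,245) px and the carrier at about (290,215) px in the original frames. The wheels read roughly 1 (0/1/2), 8 (7/8/9) and 4 (3/4/5). Next I fit the poses from the clicked corners and unroll the digits.

```bash
cat > fit.py <<'E'
from h import *
from scipy.optimize import least_squares
T=capture("top");S=capture("side")
f=lambda c,s,x0,y0,xs=0:[((a-xs+.5)/s-.5+x0,(b+.5)/s-.5+y0) for a,b in c]
A=lambda y,p:np.c_[p[0]+np.cos(p[2])*y[:,0]-np.sin(p[2])*y[:,1],p[1]+np.sin(p[2])*y[:,0]+np.cos(p[2])*y[:,1],y[:,2]]
def fit(name,LT,uT,LS,uS,p0):
    LT,LS=np.array(LT,float),np.array(LS,float);uT,uS=np.array(uT),np.array(uS)
    r=lambda p:np.r_[(proj(T,A(LT,p))-uT).ravel(),(proj(S,A(LS,p))-uS).ravel()]
    for w in("both","T"):
        rr=r if w=="both" else (lambda p:(proj(T,A(LT,p))-uT).ravel())
        s=least_squares(rr,p0,loss="soft_l1");print(name,w,np.round(s.x,3),"rms",np.sqrt(np.mean(s.fun**2)))
        if w=="both":
            print(np.round(r(s.x).reshape(-1,2),1).tolist()); out=s.x
    return out
if __name__=="__main__":
    d=fit("dock",[(-83,46,46),(-83,14,46),(-83,-18,46),(-46,64,34),(46,64,34),(46,-64,34),(-46,-64,34),(-110,68,46),(-110,-68,46)],
     f([(191,378),(351,320),(511,257)],12,170,238)+f([(78,297),(25,118),(265,30),(335,205),(107,428),(385,323)],5,160,198),
     [(-110,68,46),(-110,-68,46),(-50,-68,46)],f([(32,135),(137,232),(240,208)],4,160,150),[510,240,.3])
    c=fit("carrier",[(49,67,34),(49,-67,34),(-49,-67,34),(-49,67,34)],f([(427,105),(682,38),(742,215),(478,297)],5,255,172,400),
     [(-49,67,34),(-49,-67,34),(49,-67,34),(49,67,34)],f([(473,90),(608,248),(800,190),(655,45)],4,230,210,440),[575,10,.3])
    # unroll digits
    rows=[]
    for y in(46,14,-18):
        for P in(T,S):
            th=np.linspace(-1.25,1.25,150);yy=np.linspace(8,-8,64);g=np.array([(-83+22*np.sin(t),y+v,38+22*np.cos(t)) for t in th[::-1] for v in yy])
            m=proj(P,A(g,d)).astype(np.float32).reshape(150,64,2)
            rows.append(cv2.resize(cv2.remap(P["image"],m[...,0],m[...,1],cv2.INTER_CUBIC),(128,500)))
    cv2.imwrite("pics/dig.png",np.hstack(rows))
E
python3 fit.py
```

```text
dock both [5.21296e+02 2.42615e+02 3.14000e-01] rms 0.7739693389819764
[[0.5, 0.2], [0.4, 0.0], [0.3, 0.3], [-0.6, 0.0], [-1.7, -0.6], [0.9, -1.3], [-0.4, -0.7], [-0.6, 0.9], [0.3, 0.5], [-0.5, -1.2], [-0.4, 1.5], [1.1, -0.1]]
dock T [5.21244e+02 2.42592e+02 3.15000e-01] rms 0.7065650493705298
carrier both [5.71069e+02 9.32600e+00 2.21000e-01] rms 1.0529416096236683
[[-1.3, 0.0], [0.3, -0.4], [0.5, 2.1], [-0.5, 0.3], [-0.5, -0.3], [0.0, 1.2], [2.8, 0.1], [0.2, -1.0]]
carrier T [5.72293e+02 8.84800e+00 2.33000e-01] rms 0.7873321621252762
```

View pics/dig.png

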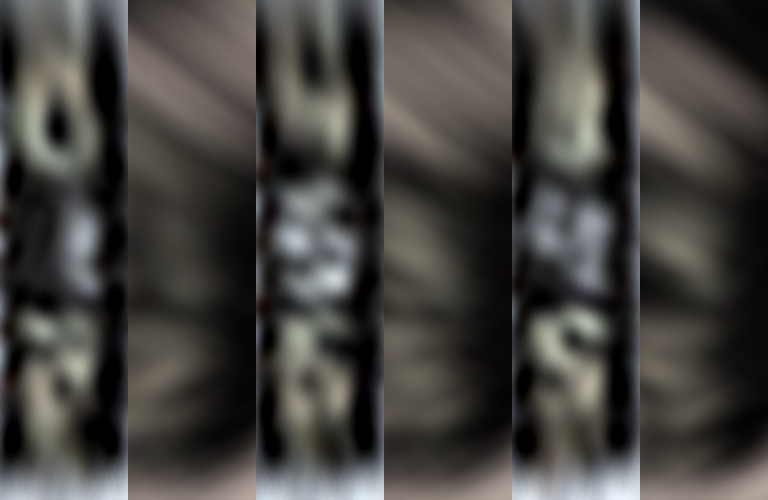

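```bash
cat > digs.py <<'E'
from fit import *
import sys
d=[521.3,242.6,.314]
def tmpl(n,font,h,th,w):
    # unrolled strip 20 px/mm? -> 8 px/mm ; arc -1.25..1.25 rad => 55 mm ; width 16mm
    im=np.zeros((440,128),np.float32)
    for k in(-1,0,1):
        v=n+k
        if not 0<=v<=9: continue
        (tw,t_h),_=cv2.getTextSize(str(v),font,4,th)
        c=np.zeros((t_h+40,tw+40),np.uint8);cv2.putText(c,str(v),(20,t_h+20),font,4,255,th,cv2.LINE_AA)
        ys,xs=np.where(c>60);c=c[ys.min():ys.max()+1,xs.min():xs.max()+1]
        W=int(w*8*(0.45 if v==1 else 1));H=int(h*8)
        c=cv2.resize(c,(W,H),interpolation=cv2.INTER_AREA)
        yc=220+k*int(13.82*8);y0=yc-H//2;x0=64-W//2
        a,b=max(0,y0),min(440,y0+H);im[a:b,x0:x0+W]=c[a-y0:b-y0]
    return im
def read(P,d=d):
    for nm,y in(("L",46),("M",14),("R",-18)):
        th=np.linspace(1.25,-1.25,440)
        yy=np.linspace(8,-8,128)
        g=np.array([(-83+22*np.sin(t),y+v,38+22*np.cos(t)) for t in th for v in yy])
        m=proj(P,A(g,d)).astype(np.float32).reshape(440,128,2)
        U=cv2.cvtColor(cv2.remap(P["image"],m[...,0],m[...,1],cv2.INTER_CUBIC),cv2.COLOR_BGR2GRAY).astype(np.float32)
        R={}
        for n in range(10):
            best=-1
            for font,t in((0,40),(2,30),(2,44)):
                for h in(8,9.5,11):
                    for w in(6,7.5,9):
                        M=cv2.GaussianBlur(tmpl(n,font,h,t//3,w),(0,0),8)
                        c=M[50:390,16:112]
                        best=max(best,max(cv2.matchTemplate(U,c,cv2.TM_CCOEFF_NORMED).max(),0))
            R[n]=round(float(best),3)
        print(nm,sorted(R.items(),key=lambda k:-k[1])[:5])
if __name__=="__main__": read(capture("top"))
E
python3 digs.py
```

```text
L [(1, 0.665), (7, 0.632), (4, 0.539), (6, 0.455), (3, 0.452)]
M [(5, 0.709), (8, 0.626), (2, 0.573), (4, 0.569), (6, 0.565)]
R [(4, 0.722), (5, 0.686), (7, 0.672), (8, 0.659), (1, 0.653)]
```

Run:
```python
from fit import *
o=observe();R=cv2.Rodrigues(np.array(o["tcp_rot"],float))[0]
a=np.arctan2(R[1,1],R[0,1]);print("tool y angle",a,"turn to .314",(.314-a+np.pi/2)%np.pi-np.pi/2, "unit",((.314-a+np.pi/2)%np.pi-np.pi/2)/(np.pi/4),o["t"],o["q"][6])
d=[521.3,242.6,.314]
print(A(np.array([(-83,46,60),(-83,14,60),(-83,-18,60),(-69,-50,61),(-58,-50,0),(0,0,83)],float),d).round(1))
print(13.8*np.array([np.cos(.314),np.sin(.314)])/200)
```

```text
tool y angle 1.2530214688944974 turn to .314 -0.9390214688944973 unit -1.1955992675517735 1.75 -0.056500563977870295
[[428.2 260.7  60. ]
 [438.  230.3  60. ]
 [447.9 199.8  60. ]
 [471.1 173.7  61. ]
 [481.6 177.1   0. ]
 [521.3 242.6  83. ]]
[0.06562629 0.02131172]
```

{"name": "drive_tool", "arguments": {
  "moves": [
    [[0.1,-0.2,0,-0.2,1],[0.25,-0.45,0,-0.4,1],[0.38,-0.7,0,-0.6,1],[0.5,-0.95,0,-0.8,1],[0.5,-1,0,-1,1],[0.5,-1,0,-1,1],[0.5,-1,0,-1,1],[0.5,-1,0,-1,1]]
  ]
}}

```text
t: 2.75
eef_pos: [310.4, 442.2, 231.1]
tcp_rot: [-1.642, -2.678, 0.0]
contact_force: [0.5, -0.3, -1.5]
gripper_width: 0.0
finger_force: 0.0
```

{"name": "drive_tool", "arguments": {
  "moves": [
    [[0.15,-0.25,0,-0.1,1],[0.3,-0.5,0,-0.196,1],[0.45,-0.75,-0.2,-0.196,1],[0.553,-0.914,-0.4,-0.196,1],[0.553,-0.914,-0.655,-0.196,1],[0.553,-0.914,-0.73,-0.196,1],[0.553,-0.914,-0.73,-0.196,1],[0.553,-0.914,-0.73,-0.196,1]]
  ]
}}

```text
t: 3.75
eef_pos: [422.0, 259.1, 85.9]
tcp_rot: [1.846, 2.542, 0.002]
contact_force: [0.5, 0.5, 0.0]
gripper_width: -0.0
finger_force: 0.0
```

{"name": "drive_tool", "arguments": {
  "moves": [
    [[-0.002,-0.003,-0.11,0,1],[-0.002,-0.003,-0.14,0,1],[-0.002,-0.003,-0.14,0,1],[0.03,0.008,-0.14,0,1],[0.066,0.02,-0.14,0,1],[0.066,0.02,-0.14,0,1],[0.066,0.02,-0.14,0,1],[0.066,0.02,-0.14,0,1]]
  ]
}}

```text
t: 4.75
eef_pos: [436.6, 263.7, 59.4]
tcp_rot: [1.846, 2.54, 0.007]
contact_force: [0.9, 0.8, 9.5]
gripper_width: 0.001
finger_force: 4.7
```

Run:
```python
from h import *
T=capture("top");S=capture("side")
cv2.imwrite("pics/s1.png",np.hstack([cv2.resize(T["image"][190:290,155:245],(400,444),interpolation=cv2.INTER_CUBIC),cv2.resize(S["image"][120:240,150:250],(400,444)[:2],interpolation=cv2.INTER_CUBIC)]))
```

```text
(no output)
```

View pics/s1.png

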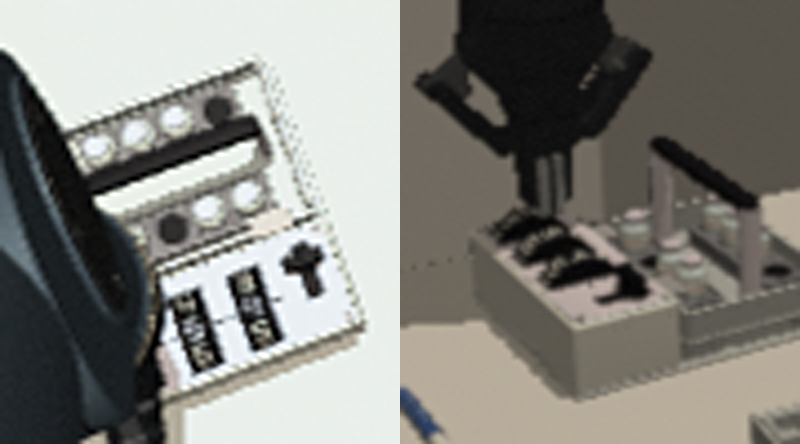

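{"name": "drive_tool", "arguments": {
  "moves": [
    [[0,0,0.06,0,1],[-0.066,-0.021,0.06,0,1],[-0.066,-0.021,0.03,0,1],[-0.066,-0.021,0,0,1],[-0.066,-0.021,0,0,1],[-0.033,-0.01,0,0,1],[0,0,0,0,1],[0,0,0,0,1]]
  ]
}}

```text
t: 5.85
eef_pos: [438.4, 264.1, 58.5]
tcp_rot: [1.846, 2.538, 0.01]
contact_force: [4.5, 2.0, 16.6]
gripper_width: -0.002
finger_force: 8.9
```

{"name": "drive_tool", "arguments": {
  "moves": [
    [[0,0,0.06,0,1],[-0.066,-0.021,0.06,0,1],[-0.066,-0.021,0.03,0,1],[-0.066,-0.021,0,0,1],[-0.066,-0.021,0,0,1],[-0.033,-0.01,0,0,1],[0,0,0,0,1],[0,0,0,0,1]]
  ]
}}

```text
t: 6.85
eef_pos: [438.4, 264.0, 58.5]
tcp_rot: [1.846, 2.538, 0.011]
contact_force: [4.6, 1.2, 17.3]
gripper_width: 0.003
finger_force: 9.2
```

{"name": "drive_tool", "arguments": {
  "moves": [
    [[0,0,0.1,0,1],[-0.042,-0.18,0.1,0,1],[-0.042,-0.18,0.04,0,1],[-0.042,-0.18,0.003,0,1],[-0.042,-0.18,0.003,0,1],[-0.01,-0.17,0.003,0,1],[0.024,-0.16,0.003,0,1],[0.024,-0.16,0.003,0,1]]
  ]
}}

```text
t: 7.85
eef_pos: [443.2, 232.0, 59.4]
tcp_rot: [1.846, 2.538, 0.01]
contact_force: [3.1, -2.0, 28.1]
gripper_width: -0.003
finger_force: 14.3
```

{"name": "drive_tool", "arguments": {
  "moves": [
    [[0,0,0.1,0,1],[0.057,-0.15,0.1,0,1],[0.057,-0.15,0.04,0,1],[0.057,-0.15,0.004,0,1],[0.057,-0.15,0.004,0,1],[0.024,-0.16,0.004,0,1],[-0.011,-0.171,0.004,0,1],[-0.011,-0.171,0.004,0,1]]
  ]
}}

```text
t: 8.85
eef_pos: [437.1, 196.5, 58.8]
tcp_rot: [1.847, 2.541, 0.0]
contact_force: [-0.7, -5.2, 19.3]
gripper_width: 0.003
finger_force: 9.6
```

{"name": "drive_tool", "arguments": {
  "moves": [
    [[0,0,0.06,0,1],[0.068,0.021,0.06,0,1],[0.068,0.021,0.03,0,1],[0.068,0.021,0,0,1],[0.068,0.021,0,0,1],[0.034,0.01,0,0,1],[-0.002,0,0,0,1],[-0.002,0,0,0,1]]
  ]
}}

```text
t: 9.85
eef_pos: [436.2, 195.8, 58.7]
tcp_rot: [-1.847, -2.54, 0.001]
contact_force: [-3.4, -1.4, 14.9]
gripper_width: 0.0
finger_force: 7.0
```

{"name": "drive_tool", "arguments": {
  "moves": [
    [[0,0,0.2,0,1],[0,-0.3,0.4,0,1],[0,-0.6,0.6,0,1],[0,-0.9,0.6,0,1],[0,-1,0.6,0,1],[0,-1,0.6,0,1],[0,-1,0.6,0,1],[0,-1,0.6,0,1]]
  ]
}}

```text
t: 10.85
eef_pos: [436.8, -2.5, 178.2]
tcp_rot: [-1.844, -2.542, 0.001]
contact_force: [-0.7, -0.5, -0.2]
gripper_width: 0.002
finger_force: 0.0
```

Run:
```python
from digs import *
T=capture("top");read(T)
rows=[]
cv2.imwrite("pics/d2.png",cv2.resize(T["image"][238:286,170:236],(792,576),interpolation=cv2.INTER_CUBIC))
```

```text
L [(4, 0.724), (6, 0.611), (8, 0.611), (5, 0.606), (7, 0.601)]
M [(6, 0.744), (9, 0.689), (4, 0.535), (5, 0.524), (8, 0.493)]
R [(8, 0.766), (2, 0.729), (5, 0.667), (0, 0.622), (4, 0.615)]
```

View pics/d2.png

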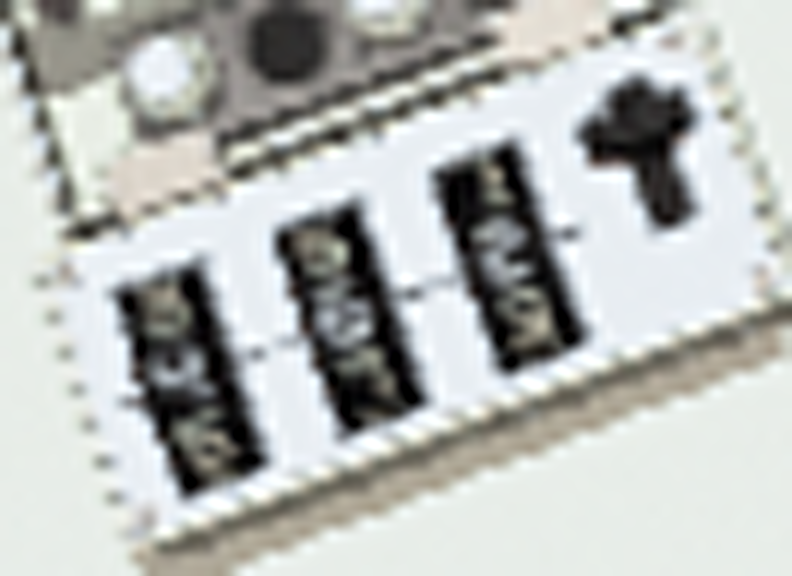

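The wheels now read 4-6-2: the left column shows 3/4/5, the middle 5/6/7 and the right 1/2/3, on the index line around (190,380), (350,320) and (511,257) px. Next is the button.

{"name": "drive_tool", "arguments": {
  "moves": [
    [[0.1,0.3,-0.1,0,1],[0.2,0.6,-0.2,0,1],[0.281,0.917,-0.3,0,1],[0.281,0.917,-0.49,0,1],[0.281,0.917,-0.49,0,1],[0.281,0.917,-0.58,0,1],[0.281,0.917,-0.64,0,1],[0.281,0.917,-0.64,0,1]]
  ]
}}

```text
t: 12.0
eef_pos: [493.0, 178.7, 51.0]
tcp_rot: [-1.849, -2.54, 0.001]
contact_force: [-0.2, 0.4, 0.6]
gripper_width: -0.002
finger_force: 0.0
```

{"name": "drive_tool", "arguments": {
  "moves": [
    [[-0.02,-0.006,0,0,1],[-0.035,-0.011,0,0,1],[-0.05,-0.015,0,0,1],[-0.06,-0.019,0,0,1],[-0.07,-0.022,0,0,1],[-0.08,-0.025,0,0,1],[-0.08,-0.025,0,0,1],[-0.08,-0.025,0,0,1]]
  ]
}}

```text
t: 13.0
eef_pos: [476.9, 174.7, 50.6]
tcp_rot: [-1.847, -2.541, 0.001]
contact_force: [0.2, -0.4, 0.5]
gripper_width: 0.003
finger_force: 0.4
```

{"name": "drive_tool", "arguments": {
  "moves": [
    [[-0.01,-0.003,0,0,1],[-0.02,-0.006,0,0,1],[-0.03,-0.009,0,0,1],[-0.035,-0.011,0,0,1],[-0.04,-0.012,0,0,1],[-0.04,-0.012,0,0,1],[-0.04,-0.012,0,0,1],[-0.04,-0.012,0,0,1]]
  ]
}}

```text
t: 14.0
eef_pos: [474.5, 174.1, 51.8]
tcp_rot: [1.843, 2.536, 0.013]
contact_force: [14.2, 4.4, -2.3]
gripper_width: 0.002
finger_force: 6.2
```

Run:
```python
from fit import *
d=[521.3,242.6,.314]
S=capture("side")
I=S["image"].copy()
cv2.imwrite("pics/b1.png",cv2.resize(I[140:220,150:250],(800,640)[:2],interpolation=cv2.INTER_CUBIC)[:600])
```

{"name": "drive_tool", "arguments": {
  "moves": [
    [[0.06,0.02,0,0,1],[0.06,0.02,0.25,0,1],[0.06,0.02,0.5,0,1],[0.06,-0.25,0.5,0,-1],[0.06,-0.5,0.5,0,-1],[0.06,-0.8,0.5,0,-1],[0.06,-0.8,0.5,0,-1],[0.06,-0.8,0.5,0,-1]]
  ]
}}

```text
t: 15.15
eef_pos: [480.6, 12.5, 150.4]
tcp_rot: [-1.847, -2.539, 0.001]
contact_force: [1.2, 0.5, -0.6]
gripper_width: 0.999
finger_force: 0.0
```

Run:
```python
from fit import *
d=[521.3,242.6,.314]
T=capture("top")
I=T["image"];x0,y0=165,195
s=8;J=cv2.resize(I[y0:y0+75,x0:x0+80],(640,600),interpolation=cv2.INTER_CUBIC)
def dots(L,c):
    for u,v in proj(T,A(np.array(L,float),d)): cv2.circle(J,(int((u+.5-x0)*s),int((v+.5-y0)*s)),2,c,-1)
dots([(-73,-39,61),(-73,-61,61),(-65,-39,61),(-65,-61,61)],(0,0,255))
dots([(-85,-39,61),(-85,-61,61),(-77,-39,61),(-77,-61,61)],(0,255,0))
dots([(-6,47,88),(-6,-47,88),(6,-47,88),(6,47,88)],(255,0,255))
cv2.imwrite("pics/t3.png",J)
from digs import read
read(T);print(observe()["eef_pos"],observe()["q"])
```

```text
L [(4, 0.722), (6, 0.61), (8, 0.609), (5, 0.605), (7, 0.599)]
M [(6, 0.744), (9, 0.686), (4, 0.532), (5, 0.519), (2, 0.491)]
R [(8, 0.768), (2, 0.726), (5, 0.667), (0, 0.624), (4, 0.616)]
[480.95499349  13.76417914 150.449971  ] [-0.33776226  0.40964589  0.29546996  2.04869933 -0.17999681  0.70800429
  0.38810334]
```

View pics/t3.png

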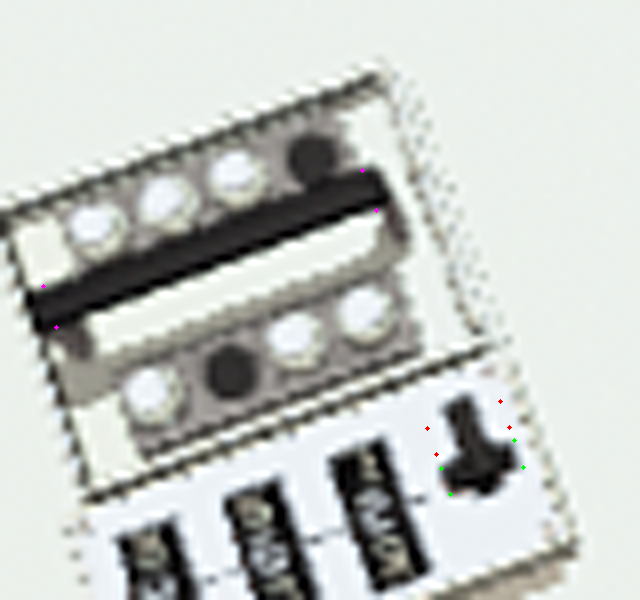

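{"name": "drive_tool", "arguments": {
  "moves": [
    [[0.05,0.3,0,0,-1],[0.1,0.6,0,0,-1],[0.15,0.85,0,0,-1],[0.202,1,0,0,-1],[0.202,1,0,0,-1],[0.202,1,0,0,-1],[0.202,1,0,0,-1],[0.202,1,0,0,-1]]
  ]
}}

```text
t: 16.3
eef_pos: [521.5, 211.4, 150.9]
tcp_rot: [1.849, 2.54, -0.0]
contact_force: [-0.4, -0.0, 0.4]
gripper_width: 1.004
finger_force: 0.0
```

{"name": "drive_tool", "arguments": {
  "moves": [
    [[0,0.155,0,0,-1],[0,0.155,-0.15,0,-1],[0,0.155,-0.3,0,-1],[0,0.155,-0.4,0,-1],[0,0.155,-0.435,0,-1],[0,0.155,-0.435,0,-1],[0,0.155,-0.435,0,1],[0,0.155,-0.435,0,1]]
  ]
}}

```text
t: 17.3
eef_pos: [521.9, 243.4, 64.5]
tcp_rot: [1.847, 2.541, 0.002]
contact_force: [-0.1, 0.3, 0.1]
gripper_width: 0.605
finger_force: 0.0
```

{"name": "drive_tool", "arguments": {
  "moves": [
    [[0,0,0,0,1],[0,0,0,0,1],[0,0,0,0,1],[0,0,0,0,1],[0,0,0,0,1],[0,0,0,0,1],[0,0,0.01,0,1],[0,0,0.02,0,1]]
  ]
}}

```text
t: 18.3
eef_pos: [521.5, 243.1, 67.5]
tcp_rot: [1.847, 2.541, -0.001]
contact_force: [0.5, 0.0, -2.9]
gripper_width: 0.124
finger_force: 59.4
```

{"name": "drive_tool", "arguments": {
  "moves": [
    [[0,0,0.04,0,1],[0,0,0.1,0,1],[0,0,0.18,0,1],[0,0,0.26,0,1],[0,0,0.32,0,1],[0,0,0.35,0,1],[0,0,0.35,0,1],[0,0,0.35,0,1]]
  ]
}}

```text
t: 19.3
eef_pos: [521.2, 243.1, 137.2]
tcp_rot: [-1.847, -2.541, 0.001]
contact_force: [0.1, -0.5, -4.0]
gripper_width: 0.126
finger_force: 59.4
```

Run:
```python
from h import *
T=capture("top");S=capture("side")
a=cv2.resize(T["image"][165:260,250:335],(500,559),interpolation=cv2.INTER_CUBIC)
s=cv2.resize(S["image"][215:290,230:330],(667,500),interpolation=cv2.INTER_CUBIC)
import pickle;pickle.dump((T,S),open("car.pkl","wb"))
g=T["image"][172:245,255:330]
s2=S["image"][120:225,150:270]
cv2.imwrite("pics/c5.png",np.hstack([cv2.resize(T["image"][170:242,258:328],(420,432),interpolation=cv2.INTER_CUBIC),cv2.resize(s2,(380,432),interpolation=cv2.INTER_CUBIC)]))
```

```text
(no output)
```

View pics/c5.png

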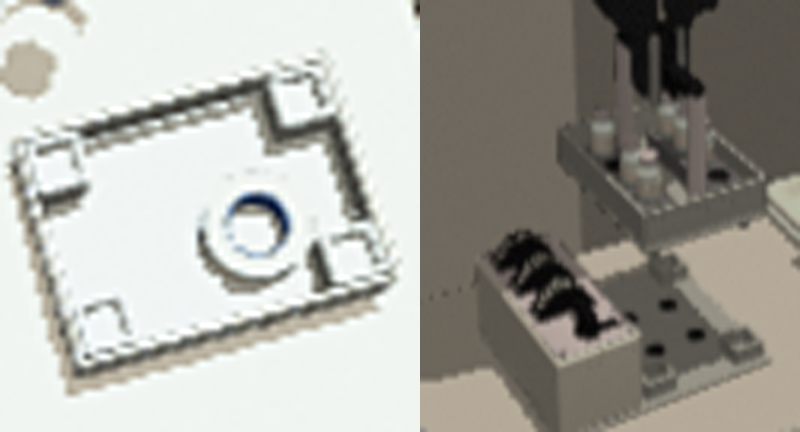

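```bash
cat > ref.py <<'E'
from h import *
import pickle
from scipy.optimize import minimize
from scipy.ndimage import map_coordinates
A=lambda y,p:np.c_[p[0]+np.cos(p[2])*y[:,0]-np.sin(p[2])*y[:,1],p[1]+np.sin(p[2])*y[:,0]+np.cos(p[2])*y[:,1],y[:,2]]
T,S=pickle.load(open("car.pkl","rb"))
def rect(x0,x1,y0,y1,z,sides="fblr"):
    n=60;u=np.linspace(0.03,.97,n);o=[]
    if"f"in sides:o.append(np.c_[x0+0*u,y0+(y1-y0)*u,z+0*u])
    if"b"in sides:o.append(np.c_[x1+0*u,y0+(y1-y0)*u,z+0*u])
    if"l"in sides:o.append(np.c_[x0+(x1-x0)*u,y1+0*u,z+0*u])
    if"r"in sides:o.append(np.c_[x0+(x1-x0)*u,y0+0*u,z+0*u])
    return np.vstack(o)
def G(P,s):
    g=cv2.cvtColor(P["image"],cv2.COLOR_BGR2GRAY).astype(np.float32);g=cv2.GaussianBlur(g,(0,0),s)
    return np.minimum(np.hypot(cv2.Sobel(g,cv2.CV_32F,1,0),cv2.Sobel(g,cv2.CV_32F,0,1)),120)
def run(name,m,p0):
    for nm,Ps in(("T",[T]),("S",[S]),("TS",[T,S])):
        p=np.array(p0,float)
        for s in(1.2,.7):
            gs=[G(P,s) for P in Ps]
            def f(q):
                c=0
                for P,g,k in zip(Ps,gs,range(9)):
                    uv=proj(P,A(m[nm[k]],[q[0],q[1],q[2]/100]));c-=map_coordinates(g,[uv[:,1],uv[:,0]],order=1).mean()
                return c
            x=np.array([p[0],p[1],p[2]*100]);r=minimize(f,x,method="Nelder-Mead",options=dict(initial_simplex=x+np.array([[0,0,0],[3,0,0],[0,3,0],[0,0,3]])))
            p=np.array([r.x[0],r.x[1],r.x[2]/100])
        print(name,nm,np.round(p,3),round(-r.fun,1))
sock=np.vstack([rect(a*34-8,a*34+8,b*52-8,b*52+8,34) for a in(1,-1) for b in(1,-1)])
run("carrier-rim",{"T":rect(-49,49,-67,67,34),"S":rect(-49,49,-67,67,34)},[571.5,9.1,.227])
run("carrier-sock",{"T":sock,"S":sock},[571.5,9.1,.227])
run("dock-head",{"T":rect(-110,-50,-68,68,46,"fbr"),"S":rect(-110,-50,-68,68,46,"fr")},[521.3,242.6,.314])
E
python3 ref.py
```

```text
carrier-rim T [5.70862e+02 1.21680e+01 2.30000e-01] 113.8
carrier-rim S [5.69514e+02 7.99000e+00 2.32000e-01] 110.1
carrier-rim TS [5.70901e+02 7.78600e+00 2.32000e-01] 216.5
carrier-sock T [5.67562e+02 1.04290e+01 2.33000e-01] 118.1
carrier-sock S [5.73207e+02 1.46390e+01 2.29000e-01] 109.6
carrier-sock TS [5.71128e+02 1.30910e+01 2.45000e-01] 215.3
dock-head T [5.17817e+02 2.40297e+02 3.20000e-01] 87.5
dock-head S [5.19587e+02 2.44106e+02 3.38000e-01] 109.8
dock-head TS [5.20351e+02 2.42895e+02 3.37000e-01] 188.1
```

```bash
sed -i 's/return np.minimum(\(.*\),120)$/return np.sqrt(\1)/' ref.py
cat >> ref.py <<'E'
both=np.vstack([sock,rect(-49,49,-67,67,34)])
run("carrier-both",{"T":both,"S":both},[571.5,9.1,.227])
E
python3 ref.py
```

```text
carrier-rim T [5.70833e+02 1.21600e+01 2.28000e-01] 15.4
carrier-rim S [5.69701e+02 7.70500e+00 2.36000e-01] 11.9
carrier-rim TS [5.70874e+02 7.55600e+00 2.29000e-01] 25.9
carrier-sock T [5.67542e+02 1.02830e+01 2.33000e-01] 15.7
carrier-sock S [5.73894e+02 1.49010e+01 2.34000e-01] 11.5
carrier-sock TS [5.67717e+02 1.09640e+01 2.31000e-01] 25.7
dock-head T [5.22282e+02 2.42556e+02 3.31000e-01] 10.1
dock-head S [5.19668e+02 2.43326e+02 3.28000e-01] 11.9
dock-head TS [5.20526e+02 2.43415e+02 3.38000e-01] 21.3
carrier-both T [5.67456e+02 1.04540e+01 2.33000e-01] 15.5
carrier-both S [5.69883e+02 1.38640e+01 2.51000e-01] 10.8
carrier-both TS [5.6775e+02 1.0918e+01 2.3200e-01] 25.6
```

```bash
cat > sil.py <<'E'
from h import *
from scipy.optimize import minimize
A=lambda y,p:np.c_[p[0]+np.cos(p[2])*y[:,0]-np.sin(p[2])*y[:,1],p[1]+np.sin(p[2])*y[:,0]+np.cos(p[2])*y[:,1],y[:,2]]
box=lambda x0,x1,y0,y1,z0,z1:np.array([(x,y,z) for x in(x0,x1) for y in(y0,y1) for z in(z0,z1)],float)
def hull(P,X,k=4):
    uv=proj(P,X);h=cv2.convexHull(((uv+.5)*k*16).astype(np.int32))
    m=np.zeros((384*k,512*k),np.uint8);cv2.fillConvexPoly(m,h,255,shift=4);return cv2.resize(m,(512,384),interpolation=cv2.INTER_AREA)/255.
def fit(name,b,Ps,Ms,p0,fix=None):
    def f(x):
        p=[x[0],x[1],x[2]/100];c=0
        for P,M in zip(Ps,Ms):
            h=hull(P,A(b,p));c+=np.minimum(abs(h-M),1).sum()/M.sum()
        return c
    x=np.array([p0[0],p0[1],p0[2]*100]);r=minimize(f,x,method="Nelder-Mead",options=dict(initial_simplex=x+np.array([[0,0,0],[4,0,0],[0,4,0],[0,0,4]])))
    print(name,np.round(r.x,2),round(r.fun,3))
if __name__=="__main__":
    import pickle
    T,S=capture("top"),capture("side")
    Ms=[]
    for P in(T,S):
        R=masks_of("carrier_seat",P)
        print([(r["confidence"],r["region"].sum()) for r in R][:3])
        Ms.append(R[0]["region"].astype(float) if R else None)
    b=box(-49,49,-67,67,0,34)
    for nm,i in(("T",[0]),("S",[1]),("TS",[0,1])):
        if all(Ms[k] is not None for k in i): fit("carrier "+nm,b,[(T,S)[k] for k in i],[Ms[k] for k in i],[571,10,.23])
    # own segmentation, side: saturation/brightness against table
    for k,P in((0,T),(1,S)):
        h=hull(P,A(box(-60,60,-78,78,0,34),[571,10,.23]))>.5;I=P["image"].astype(int)
        print(k,np.percentile(I[h].mean(1),[5,25,50,75,95]))
    pickle.dump((T,S,Ms),open("m.pkl","wb"))
E
python3 sil.py
```

```text
[(0.96, np.int64(2043))]
[(0.97, np.int64(3473)), (0.74, np.int64(2886)), (0.46, np.int64(545))]
carrier T [573.56   6.24  24.17] 0.158
carrier S [569.68  10.13  23.07] 0.093
carrier TS [571.46   7.06  24.53] 0.31
0 [ 94.3        179.66666667 242.33333333 243.33333333 246.66666667]
1 [ 64.66666667  86.66666667 110.         147.66666667 168.66666667]
```

Run:
```python
from h import *
import pickle
from scipy.ndimage import map_coordinates
T,S,_=pickle.load(open("m.pkl","rb"))
A=lambda y,p:np.c_[p[0]+np.cos(p[2])*y[:,0]-np.sin(p[2])*y[:,1],p[1]+np.sin(p[2])*y[:,0]+np.cos(p[2])*y[:,1],y[:,2]]
def prof(P,p,z,ax,rng,other):
    g=cv2.cvtColor(P["image"],cv2.COLOR_BGR2GRAY).astype(float);o=[]
    for r in rng:
        X=np.array([((r,q,z) if ax==0 else (q,r,z)) for q in other],float)
        uv=proj(P,A(X,p));o.append(int(map_coordinates(g,[uv[:,1],uv[:,0]],order=1).mean()))
    return " ".join(f"{r}:{v}" for r,v in zip(rng,o))
c=[571,9.5,.231];q=np.arange(-38,39,2);q2=np.arange(-20,21,2)
for nm,P in(("T",T),("S",S)):
    print(nm,"x-",prof(P,c,34,0,range(-60,-38),q));print(nm,"x+",prof(P,c,34,0,range(38,62),q))
    print(nm,"y-",prof(P,c,34,1,range(-80,-56),q2));print(nm,"y+",prof(P,c,34,1,range(56,80),q2))
d=[521.3,242.6,.318]
for nm,P in(("S",S),):
    print(nm,"hx-",prof(P,d,46,0,range(-118,-102),np.arange(-60,61,4)));print(nm,"hy-",prof(P,d,46,1,range(-78,-60),np.arange(-100,-60,4)))
print(observe()["t"])
```

```text
T x- -60:241 -59:229 -58:207 -57:187 -56:181 -55:180 -54:175 -53:160 -52:134 -51:112 -50:104 -49:120 -48:161 -47:209 -46:234 -45:233 -44:229 -43:232 -42:235 -41:236 -40:236 -39:235
T x+ 38:162 39:171 40:163 41:130 42:92 43:74 44:78 45:96 46:126 47:169 48:213 49:237 50:241 51:240 52:242 53:243 54:243 55:243 56:243 57:243 58:243 59:243 60:242 61:242
T y- -80:242 -79:242 -78:242 -77:242 -76:242 -75:243 -74:243 -73:243 -72:242 -71:239 -70:239 -69:235 -68:219 -67:190 -66:153 -65:112 -64:81 -63:70 -62:73 -61:86 -60:103 -59:120 -58:135 -57:154
T y+ 56:221 57:221 58:220 59:216 60:214 61:221 62:225 63:216 64:196 65:169 66:145 67:138 68:150 69:164 70:179 71:200 72:222 73:236 74:241 75:243 76:244 77:243 78:243 79:242
S x- -60:66 -59:66 -58:66 -57:66 -56:66 -55:66 -54:65 -53:65 -52:67 -51:74 -50:92 -49:113 -48:127 -47:130 -46:126 -45:120 -44:116 -43:116 -42:117 -41:121 -40:125 -39:129
S x+ 38:69 39:68 40:67 41:66 42:66 43:69 44:79 45:96 46:115 47:131 48:141 49:147 50:149 51:150 52:150 53:150 54:149 55:149 56:149 57:150 58:151 59:153 60:154 61:156
S y- -80:89 -79:89 -78:89 -77:89 -76:91 -75:98 -74:107 -73:112 -72:109 -71:103 -70:99 -69:100 -68:109 -67:124 -66:131 -65:131 -64:125 -63:120 -62:115 -61:113 -60:113 -59:115 -58:118 -57:123
S y+ 56:87 57:87 58:87 59:88 60:90 61:94 62:102 63:115 64:129 65:140 66:149 67:155 68:161 69:165 70:168 71:169 72:170 73:171 74:171 75:171 76:171 77:170 78:170 79:170
S hx- -118:87 -117:86 -116:86 -115:86 -114:87 -113:91 -112:100 -111:113 -110:125 -109:134 -108:138 -107:139 -106:138 -105:134 -104:128 -103:120
S hy- -78:112 -77:111 -76:111 -75:111 -74:111 -73:112 -72:112 -71:113 -70:117 -69:122 -68:130 -67:138 -66:147 -65:155 -64:161 -63:162 -62:163 -61:163
19.6
```

{"name": "drive_tool", "arguments": {
  "moves": [
    [[0.02,-0.06,0,0,1],[0.05,-0.18,0,-0.03,1],[0.08,-0.34,0,-0.06,1],[0.11,-0.5,0,-0.09,1],[0.15,-0.66,0,-0.105,1],[0.18,-0.8,0,-0.105,1],[0.2,-0.88,0,-0.105,1],[0.2,-0.92,0,-0.105,1]]
  ]
}}

```text
t: 20.6
eef_pos: [561.7, 58.1, 137.7]
tcp_rot: [1.952, 2.462, 0.0]
contact_force: [-0.1, -0.2, -4.5]
gripper_width: 0.126
finger_force: 59.4
```

{"name": "drive_tool", "arguments": {
  "moves": [
    [[0.02,-0.08,0,0,1],[0.035,-0.15,0,0,1],[0.05,-0.22,0,0,1],[0.054,-0.256,0,0,1],[0.054,-0.256,-0.06,0,1],[0.054,-0.256,-0.12,0,1],[0.054,-0.256,-0.16,0,1],[0.054,-0.256,-0.16,0,1]]
  ]
}}

```text
t: 21.6
eef_pos: [571.7, 8.4, 104.7]
tcp_rot: [-1.949, -2.462, 0.002]
contact_force: [0.2, 1.5, -4.7]
gripper_width: 0.13
finger_force: 59.4
```

Run:
```python
from h import *
o=observe();R=cv2.Rodrigues(np.array(o["tcp_rot"],float))[0]
print(o["t"],o["eef_pos"],np.arctan2(R[1,1],R[0,1]),o["contact_force"],o["torque"])
```

```text
21.6 [571.70607054   8.39743394 104.67199047] 0.2317289310723006 [ 0.21418403  1.45217822 -4.73787844] [ 0.04983165 -0.02731743 -0.0387215 ]
```

{"name": "drive_tool", "arguments": {
  "moves": [
    [[0.001,-0.002,-0.02,0,1],[0.001,-0.002,-0.04,0,1],[0.001,-0.002,-0.05,0,1],[0.001,-0.002,-0.06,0,1],[0.001,-0.002,-0.065,0,1],[0.001,-0.002,-0.07,0,1],[0.001,-0.002,-0.07,0,1],[0.001,-0.002,-0.07,0,1]]
  ]
}}

```text
t: 22.6
eef_pos: [572.6, 7.6, 91.8]
tcp_rot: [1.95, 2.463, 0.0]
contact_force: [1.0, 0.3, -4.5]
gripper_width: 0.129
finger_force: 59.4
```

{"name": "drive_tool", "arguments": {
  "moves": [
    [[0,0,-0.01,0,1],[0,0,-0.017,0,1],[0,0,-0.023,0,1],[0,0,-0.028,0,1],[0,0,-0.033,0,1],[0,0,-0.035,0,1],[0,0,-0.035,0,1],[0,0,-0.035,0,1]]
  ]
}}

```text
t: 23.6
eef_pos: [572.1, 7.5, 85.7]
tcp_rot: [-1.951, -2.462, -0.0]
contact_force: [-5.4, -0.7, 10.4]
gripper_width: 0.124
finger_force: 61.3
```

{"name": "drive_tool", "arguments": {
  "moves": [
    [[0,0,-0.003,0,1],[0,0,-0.006,0,1],[0,0,-0.006,0,1],[0,0,-0.006,0,1],[0,0,-0.003,0,1],[0,0,0,0,1],[0,0,0.004,0,1],[0,0,0.004,0,1]]
  ]
}}

```text
t: 24.6
eef_pos: [572.1, 7.5, 85.7]
tcp_rot: [-1.95, -2.462, 0.0]
contact_force: [-4.7, -0.3, 6.9]
gripper_width: 0.129
finger_force: 60.8
```

Run:
```python
from fit import *
T=capture("top");S=capture("side")
def prof(P,p,z,lx,ly):
    g=P["image"].mean(2)
    from scipy.ndimage import map_coordinates
    return [int(map_coordinates(g,[uv[:,1],uv[:,0]],order=1).mean()) for uv in (proj(P,A(np.array([(x,ly,zz) for x in lx],float),p)) for zz in z)]
# vertical profile on right faces (y=-64 tray wall; gap carrier rim) in side view
c=[572,7.8,.232]
z=np.arange(0,64,2)
for ly in(-67,-64):
    print(ly,dict(zip(z.tolist(),prof(S,c,z,np.arange(-40,-20,2),ly))),"\n",dict(zip(z.tolist(),prof(S,c,z,np.arange(22,42,2),ly))))
print(observe()["t"],observe()["eef_pos"],observe()["contact_force"])
```

```text
-67 {0: 177, 2: 151, 4: 124, 6: 109, 8: 99, 10: 94, 12: 93, 14: 93, 16: 92, 18: 92, 20: 92, 22: 91, 24: 91, 26: 92, 28: 94, 30: 99, 32: 97, 34: 103, 36: 134, 38: 128, 40: 107, 42: 110, 44: 107, 46: 97, 48: 93, 50: 93, 52: 94, 54: 94, 56: 94, 58: 95, 60: 109, 62: 134} 
 {0: 176, 2: 155, 4: 130, 6: 112, 8: 99, 10: 93, 12: 93, 14: 94, 16: 93, 18: 94, 20: 94, 22: 94, 24: 94, 26: 94, 28: 95, 30: 96, 32: 95, 34: 104, 36: 133, 38: 125, 40: 108, 42: 111, 44: 109, 46: 99, 48: 95, 50: 94, 52: 94, 54: 95, 56: 94, 58: 95, 60: 109, 62: 134}
-64 {0: 138, 2: 117, 4: 104, 6: 96, 8: 93, 10: 93, 12: 93, 14: 93, 16: 92, 18: 92, 20: 91, 22: 92, 24: 92, 26: 94, 28: 98, 30: 97, 32: 113, 34: 138, 36: 120, 38: 105, 40: 111, 42: 103, 44: 95, 46: 93, 48: 94, 50: 94, 52: 94, 54: 94, 56: 96, 58: 119, 60: 130, 62: 101} 
 {0: 140, 2: 121, 4: 105, 6: 95, 8: 93, 10: 93, 12: 93, 14: 93, 16: 93, 18: 93, 20: 93, 22: 94, 24: 95, 26: 97, 28: 98, 30: 96, 32: 114, 34: 136, 36: 118, 38: 106, 40: 111, 42: 104, 44: 95, 46: 93, 48: 93, 50: 93, 52: 93, 54: 93, 56: 95, 58: 117, 60: 131, 62: 107}
24.8 [572.13743488   7.49772392  85.72115779] [-5.92346313 -0.86778776  6.94626009]
```

{"name": "drive_tool", "arguments": {
  "moves": [
    [[0,0,0.004,0,0.2],[0,0,0.004,0,0.2],[0,0,0.004,0,0.2],[0,0,0.004,0,0.2],[0,0,0.1,0,0.2],[0,0,0.25,0,0.2],[0,0,0.5,0,0.2],[0,0,0.7,0,0.2]]
  ]
}}

```text
t: 25.8
eef_pos: [572.7, 7.5, 227.3]
tcp_rot: [1.95, 2.462, 0.001]
contact_force: [0.2, 0.5, 1.0]
gripper_width: 0.398
finger_force: 0.0
```

{"name": "drive_tool", "arguments": {
  "moves": [
    [[-0.3,-0.1,0,0,0.2],[-0.6,-0.3,0,0,0.2],[-0.6,-0.6,0,0,0.2],[-0.6,-0.9,0,0,0.2],[-0.6,-0.9,0,0,0.2],[-0.6,-0.9,0,0,0.2],[-0.6,-0.9,0,0,0.2],[-0.6,-0.9,0,0,0.2]]
  ]
}}

```text
t: 26.8
eef_pos: [452.8, -171.1, 225.4]
tcp_rot: [-1.947, -2.465, -0.0]
contact_force: [0.3, 0.3, 0.5]
gripper_width: 0.397
finger_force: 0.0
```

```bash
cat > chk.py <<'E'
from fit import *
from scipy.ndimage import map_coordinates
def prof(P,p,z,lx,ly,img=None):
    g=(P["image"] if img is None else img).mean(2)
    return [int(map_coordinates(g,[uv[:,1],uv[:,0]],order=1).mean()) for uv in (proj(P,A(np.array([(x,ly,zz) for x in lx],float),p)) for zz in z)]
I0=cv2.imread("pics/a.png")[384:]
h=np.arange(-8,34,1.)
R1,R2=np.arange(-40,-20,2),np.arange(22,42,2)
for R in(R1,R2):
    print("dock   ",dict(zip(h.astype(int).tolist(),prof(S,[521.3,242.6,.315],h+12,R,-64,I0))))
    print("carrier",dict(zip(h.astype(int).tolist(),prof(S,[572.1,7.6,.232],h+34,R,-64))))
from digs import read
read(T)
for th in["bottle_1","alcohol_bottle","box_1","tape_roll_1"]: print(th,[np.round(r["location"]).tolist() for r in recognise(th,T)][:2])
print(observe()["t"],observe()["eef_pos"])
E
python3 chk.py
```

```text
dock    {-8: 127, -7: 126, -6: 120, -5: 111, -4: 100, -3: 90, -2: 84, -1: 80, 0: 77, 1: 76, 2: 77, 3: 81, 4: 87, 5: 94, 6: 96, 7: 95, 8: 92, 9: 88, 10: 86, 11: 84, 12: 83, 13: 83, 14: 83, 15: 84, 16: 84, 17: 84, 18: 84, 19: 83, 20: 83, 21: 84, 22: 87, 23: 95, 24: 104, 25: 107, 26: 101, 27: 94, 28: 91, 29: 92, 30: 96, 31: 98, 32: 99, 33: 102}
carrier {-8: 98, -7: 100, -6: 101, -5: 101, -4: 100, -3: 103, -2: 114, -1: 132, 0: 142, 1: 137, 2: 126, 3: 114, 4: 109, 5: 112, 6: 114, 7: 112, 8: 108, 9: 102, 10: 98, 11: 97, 12: 96, 13: 97, 14: 97, 15: 97, 16: 97, 17: 97, 18: 97, 19: 97, 20: 97, 21: 97, 22: 99, 23: 105, 24: 120, 25: 136, 26: 136, 27: 124, 28: 108, 29: 94, 30: 88, 31: 89, 32: 94, 33: 102}
dock    {-8: 126, -7: 126, -6: 120, -5: 109, -4: 98, -3: 89, -2: 81, -1: 77, 0: 76, 1: 75, 2: 75, 3: 77, 4: 84, 5: 91, 6: 95, 7: 94, 8: 91, 9: 88, 10: 85, 11: 84, 12: 83, 13: 83, 14: 83, 15: 83, 16: 83, 17: 83, 18: 83, 19: 83, 20: 83, 21: 84, 22: 87, 23: 94, 24: 103, 25: 108, 26: 104, 27: 98, 28: 93, 29: 91, 30: 93, 31: 96, 32: 100, 33: 105}
carrier {-8: 100, -7: 101, -6: 101, -5: 100, -4: 99, -3: 103, -2: 115, -1: 132, 0: 140, 1: 135, 2: 124, 3: 113, 4: 109, 5: 112, 6: 115, 7: 114, 8: 109, 9: 103, 10: 99, 11: 97, 12: 96, 13: 96, 14: 96, 15: 96, 16: 96, 17: 96, 18: 96, 19: 96, 20: 96, 21: 96, 22: 98, 23: 104, 24: 118, 25: 133, 26: 135, 27: 125, 28: 112, 29: 102, 30: 97, 31: 99, 32: 105, 33: 112}
L [(4, 0.721), (6, 0.606), (8, 0.606), (5, 0.602), (7, 0.6)]
M [(6, 0.742), (9, 0.689), (4, 0.526), (5, 0.52), (8, 0.487)]
R [(8, 0.765), (2, 0.728), (5, 0.666), (0, 0.625), (4, 0.617)]
bottle_1 [[682.0, 169.0, 118.0], [486.0, 228.0, 2.0]]
alcohol_bottle [[655.0, 68.0, 91.0], [746.0, 73.0, 24.0]]
box_1 [[698.0, 253.0, 47.0], [487.0, 231.0, 2.0]]
tape_roll_1 [[748.0, 76.0, 24.0]]
27.1 [ 452.58655142 -172.15740688  225.50522254]
```

```bash
python3 -c "
from plant import *
print(close_job())"
```

```text
the job is handed in; nothing more can be done
None
```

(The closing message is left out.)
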